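# Turn a circuit board over against a tip-up block

### The arm

A 6-joint arm with a two-finger parallel gripper is mounted at the origin on a cart in front of the work surface, level with it; the furniture and walls round the work are solid. World frame = base frame: x ahead of the robot, y to its left, z up, the work surface at z = 0. Lengths are in m, angles in rad, forces in N, time in s.
With the tool pointing down it reaches from about 0.35 to 0.975 m from the base axis. Payload 4.9 kg.
Tool frame: the origin (TCP) lies between the finger pads; the fingertips stand 14 mm ahead of it and the grasp point (between the pads) lies 5 mm behind it (manip.finger_overhang is the distance from the TCP to the fingertips, in m); z points along the fingers, y is the line along which they close (so a half turn about z gives the same grasp; the last joint's range is limited). The gripper opens to 85 mm and grips with 20 to 120 N. Pads are 22 mm wide; open, the fingers measure 114 mm over their backs; the gripper's body (76 mm by 85 mm) begins 54 mm behind the grasp point. The pads swing forward as they close: fully open they stand 13 mm farther back than shut.
Start: joints at [0.997, 0.053, 1.613, -0, 1.476, -0.119], TCP at [0.275, 0.561, 0.245] pointing down, gripper open.
Joint ranges: [-3.01, 3.01], [-1.01, 2.22], [0.06, 2.58], [-1.02, 4.17], [0.09, 2.62], [-3.14, 3.14]. Speed limits (rad/s): [2.57, 2.57, 3.14, 3.14, 3.14, 3.14].

### API

Orientations are given as a unit quaternion [w, x, y, z].
In Python, from plant import manip, grab_frame gives the robot as it stands.
- The arm moves only by the tool servo_tool, never from a script. Its argument "deltas" is a list that holds one entry, the list of rows, each a list of 5 numbers: the opening in per cent of the stroke, from 0 (shut) to 100 (fully open), then the shift along the world's x, y, z in m, then the turn about the world's z in degrees. A call has exactly 8 rows; each row shifts and turns the commanded pose from where the row before left it; what a row does not reach is not made up. A row lasts 1/10 s, in which the tool goes at most 50 mm and 8.59 degrees, less where a joint would pass 70% of its speed; a pose out of reach is approached as far as the arm can. A call is refused whole if a number of a shift passes 0.05 or a number of a turn 8.59, either way. A call with a gripper value outside its range is refused whole. The fingers move at their own pace and stop on an object; the grip force is fixed at half the most. Time passes only in rows, so rows that do not move let the fingers close, or fill a call up. It gives the time, the measured TCP pose, the force, the opening and the grip force at its end, in the units of the state.
- manip.state(): the state, without advancing time (a new reading comes with each control period).
- grab_frame(name): name is "scene" or "side" or "wrist"; returns a dict with "pixels" (384x512x3 uint8, red, green, blue), "z_map" (384x512 float32, m along the optical axis (not along the pixel's ray), 0 where there is no reading), "fx", "fy", "cx", "cy" (pixels), "rvec" (rotation vector, rad) and "tvec" (3), from world to camera coordinates, as OpenCV has them; the wrist camera has in their place "T_tool_cam" (4x4, takes a point from camera to tool coordinates, whose origin is the TCP and whose axes are the flange's). Camera axes: x right, y down, z forward; pixel columns grow to the right and rows downward; lengths in m; the calibration is good to about 2 mm. A picture is of the moment at which its call begins: read the wrist's pose just before it.
- manip.job_done(): hands the job in; it is judged then, once.
The state is a dict: "time": time; "joint_pos": joint angles; "joint_vel": joint speeds; "joint_efforts": joint torques, N m; "tool_pos": TCP position; "tool_rot": TCP orientation; "contact_force": force on the tool from outside, world axes, zero at the start; "ft_torque": the same for the moment, N m; "gripper_width": opening from 0.0 (shut) to 1.0 (fully open); "grasp_force": force on a finger pad.
Only numpy, scipy, OpenCV 4.12 (cv2) and the standard library are available. Lean on these libraries where they do the work, as an engineer would, in place of code of your own. Each camera call takes 0.05 s, during which the arm holds its last target. There are 200 camera calls.

### The job

Without ever picking it up, push the framed circuit board across the worktop against the white sloping face of the tip-up block until the board has ridden up and stands leaning flat on the slope. Then get a fingertip behind its top edge, which sticks up above the block, and push it over towards the robot, so that the board comes to rest flat on the worktop in front of the block, with the chips facing up. Leave the other things where they are.

Things in the scene. Friction and masses are not known exactly. Their poses are not given: they have to be found in the camera images.
- board: circuit board in a smooth grey frame with a blue rubber strip along its near edge: a rigid plate 84 (x) x 110 (y) x 10 (z) mm, about 90 g. Origin at its very centre. Own +z points out of the plain green side (rows of solder points), up at the start; chips and connector are recessed in the -z side, face down at first. Own x points towards the block at first, up to 0.25 rad off
- board_near (a point): middle of the board's near, rubber edge (own x = -42 mm, mid-thickness; strip 8 mm wide): the edge to push; it becomes the foot when the board leans on the slope, and the rubber keeps it from slipping
- board_far (a point): middle of the board's far edge (own x = +42 mm, mid-thickness): it rides up the slope and becomes the top edge
- tip_block: tip-up block fixed to the worktop: slippery white facing, 140 mm wide (y), rising at 60 degrees to a top edge 45 mm high. Origin on the worktop, middle of the toe line (lower front edge of the slope); own x points away from the robot, up the slope, y along the toe. Behind the facing: an upright wall to 41 mm behind the toe, then a foot plate with ribs up to 27 mm high, to 77 mm
- vial_1: a small glass vial with black cap, 27 mm wide, 68 mm high; bystander at the right; origin at its foot
- vial_2: a second vial like it, bystander at the right; origin at its foot
- blue_cap: a blue screw cap lying on the worktop, 38 mm wide, 18 mm high; bystander at the right front; origin at its underside
- timer: a white square timer, 68 x 68 x 21 mm; bystander at the left; origin at its underside
- beaker: a clear beaker, 55 mm wide, 71 mm high; bystander behind the block, near the wall; origin at its foot
- funnel: a white funnel standing on its rim, 76 mm wide, 75 mm high; bystander behind the block, near the wall; origin at its foot
- bulb: a red rubber pipette bulb lying down, 48 x 78 x 48 mm; bystander at the right rear; origin at its underside
- block_edge (a point): middle of the block's top edge, 26 mm behind the toe line and 45 mm above the worktop. A board leaning flat on the slope stays there by itself, its top edge 73 to 78 mm above the worktop and 33 to 42 mm behind the toe
Mind the look-alikes: they are no part of the job. Of the things that look like the board, take the one that is nearest to the robot's base at the start.

How it is judged:
On the way:
1. the board stands leaning on the slope of the block (angle between board's own z axis and vertical between 0.9 and 1.25 rad and x of board_far in the frame of tip_block above 0.01 m and height (world z) of board_near below 0.02 m and contact force between board and tip_block above 0.05 N), for 0.2 s.
At the end, for the whole second after the job is handed in: The board lies flat on the worktop (within about 8 degrees), at rest, chips up, its centre in front of the block's toe line by 20 to 200 mm and within 100 mm of the block's middle sideways (angle between board's own z axis and vertical above 3 rad and height (world z) of board below 0.012 m and linear speed of board below 0.02 m/s and x of board in the frame of tip_block between -0.2 and -0.02 m and y of board in the frame of tip_block between -0.1 and 0.1 m); the robot touches nothing.
It fails at once if the board is lifted or carried: its near and far edges are both more than 20 mm above the worktop (height (world z) of each of board_near, board_far above 0.02 m).
It fails at once if a bystander (vial, cap, timer, beaker, funnel or bulb) is moved by more than 20 mm (distance of any of vial_1, vial_2, blue_cap, timer, beaker, funnel, bulb from where it was at the start of the episode above 0.02 m).
It also fails if it takes over 51 s, if anything falls off the work surface, if the arm or the gripper's body presses on something with over 40 N, if the wrist force passes 120 N, or if a joint passes its speed limit or range.

## Working session

There is one attempt and no reset: what is moved stays moved. The work goes in short steps, Python scripts to look and compute and a tool call to move; the robot and the scene stay as the last step left them, time stands still between calls to the robot, and variables do not carry over. Pictures are saved under pics/ and viewed, at most 10 in all, crops included, and the job is handed in when it is done.

Besides the shell and the picture viewer there is one more tool, called after "Emit:" as name(argument=value, ...) on one line, values as JSON. servo_tool: Moves the arm, as the interface text tells. Its arguments: {"type":"object","properties":{"deltas":{"type":"array"}},"required":["deltas"]}

```bash
mkdir -p pics; cat > h.py <<'E'
import numpy as np, cv2
from plant import manip, grab_frame
def pts(f):
    z=f["z_map"]; v,u=np.mgrid[:z.shape[0],:z.shape[1]]
    P=np.stack([(u-f["cx"])/f["fx"]*z,(v-f["cy"])/f["fy"]*z,z],-1)
    if "rvec" in f:
        R=cv2.Rodrigues(np.array(f["rvec"],float))[0]; W=(P-np.array(f["tvec"]).ravel())@R
    W[z==0]=np.nan
    return W
E
python3 - <<'E'
from h import *
for n in("scene","side"):
    f=grab_frame(n); np.savez(f"{n}0.npz",W=pts(f),im=f["pixels"])
    cv2.imwrite(f"pics/{n}0.png",cv2.cvtColor(f["pixels"],cv2.COLOR_RGB2BGR))
print(manip.state())
E
```

```text
{'time': 0.1, 'joint_pos': array([ 9.96979715e-01,  5.32925324e-02,  1.61414560e+00,  2.27128205e-05,
        1.47604218e+00, -1.19011991e-01]), 'joint_vel': array([-0.00010571, -0.00081776, -0.00156539,  0.00055723,  0.00014244,
        0.00155951]), 'joint_efforts': array([ 8.66740629e-04, -3.94897556e+01, -3.71365964e+01, -8.94492587e-05,
        3.81285965e-03, -3.71755243e-05]), 'tool_pos': array([0.2742581 , 0.56100673, 0.24419153]), 'tool_rot': array([-3.31088291e-04,  2.25448431e-01,  9.74254645e-01, -8.83922846e-04]), 'contact_force': array([0.36002973, 0.02867809, 0.33229277]), 'ft_torque': array([ 0.02025676, -0.04014622, -0.00104405]), 'grasp_force': 0.0, 'gripper_width': 0.9992566128041519}
```

View pics/scene0.png

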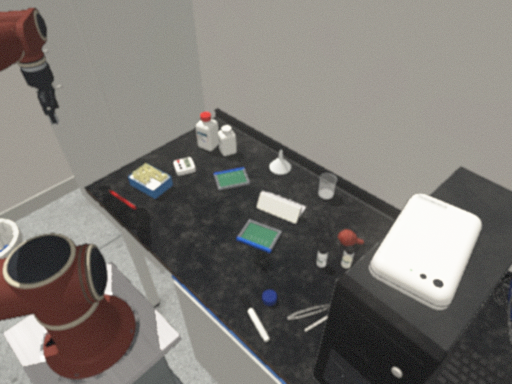

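View pics/side0.png

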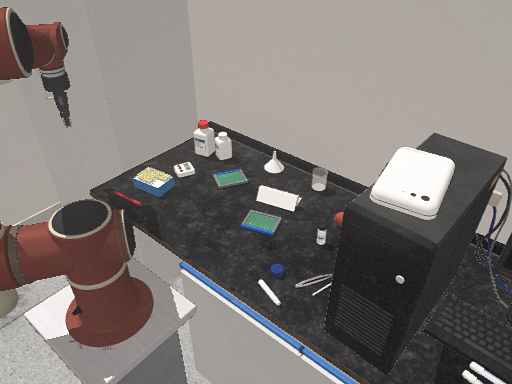

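The scene view shows the board at about (260,235), the block at (280,206) and a decoy board at (231,178). In the side view the board is at (261,222) and the block at (279,197). Next I measure both.

```bash
python3 - <<'E'
from h import *
for n,bb,tb in(("scene",(234,215,286,255),(250,188,308,224)),("side",(236,205,286,237),(250,184,304,212))):
    d=np.load(n+"0.npz");W=d["W"];im=d["im"]
    hsv=cv2.cvtColor(im,cv2.COLOR_RGB2HSV)
    def sel(b,m):
        mm=np.zeros(m.shape,bool);mm[b[1]:b[3],b[0]:b[2]]=1
        return W[mm&m&np.isfinite(W[...,2])]
    S=hsv[...,1];V=hsv[...,2];H=hsv[...,0]
    # board: depth-based
    P=sel(bb,(W[...,2]>0.005)&(W[...,2]<0.02)&(V>70))
    r=cv2.minAreaRect((P[:,:2]*1000).astype(np.float32));print(n,"board",len(P),np.median(P[:,2]),r,cv2.boxPoints(r).round().tolist())
    Bl=sel(bb,(H>105)&(H<130)&(S>120)&(V>60));print(" blue",Bl.mean(0).round(4),len(Bl))
    l=cv2.fitLine(Bl[:,:2].astype(np.float32),cv2.DIST_HUBER,0,.01,.01).ravel();print(" strip dir",l)
    B=sel(tb,(V>110)&(S<60)&(W[...,2]>0.001)&(W[...,2]<.06))
    r=cv2.minAreaRect((B[:,:2]*1000).astype(np.float32));print(" block",len(B),r,cv2.boxPoints(r).round().tolist(),B[:,2].min(),B[:,2].max())
    # slope plane
    F=sel(tb,(V>130)&(S<60)&(W[...,2]>0.008)&(W[...,2]<.038))
    for _ in range(5):
        c=F.mean(0);nn=np.linalg.svd(F-c)[2][2];nn*=np.sign(nn[2]);e=(F-c)@nn;F=F[abs(e)<max(.003,1.5*e.std())]
    print(" slope n",nn.round(3),"c",c.round(4),"tilt",np.degrees(np.arccos(nn[2])),"yaw",np.degrees(np.arctan2(-nn[1],-nn[0])),"rms",e.std(),len(F))
    t=W[(W[...,0]>.4)&(W[...,0]<.8)&(abs(W[...,1])<.2)&(V<60)];print(" table z",np.nanmedian(t[:,2]))
    y=np.radians(np.degrees(np.arctan2(-nn[1],-nn[0])));ax=np.array([np.cos(y),np.sin(y)]);ay=np.array([-ax[1],ax[0]])
    q=B[:,:2]@ay;toe=(c[:2]@ax)-c[2]/np.tan(np.pi/3);print(" lateral",q.min(),q.max(),"toe pt",(toe*ax+ay*(q.min()+q.max())/2).round(4))
E
```

```text
scene board 719 0.007477205369757747 ((533.7355346679688, -75.53177642822266), (149.25765991210938, 111.70574951171875), 18.222341537475586) [[445.0, -46.0], [480.0, -152.0], [622.0, -105.0], [587.0, 1.0]]
 blue [ 0.4679 -0.0996  0.0067] 148
 strip dir [ 0.32319742 -0.94633156  0.47021416 -0.11057039]
 block 824 ((611.1898193359375, -59.916046142578125), (150.5554656982422, 149.4155731201172), 17.853731155395508) [[517.0, -12.0], [562.0, -154.0], [706.0, -108.0], [660.0, 34.0]] 0.0010003147166286611 0.048738714225818124
 slope n [-0.814 -0.218  0.538] c [ 0.6168 -0.0597  0.0228] tilt 57.433630300885106 yaw 14.972292344049155 rms 0.0014932106499408316 369
 table z -0.0020420796446654816
 lateral -0.28835367568928094 -0.13738648680471105 toe pt [ 0.6031 -0.0591]
side board 533 0.007498859151789025 ((534.7022094726562, -76.79254150390625), (154.7323455810547, 110.43287658691406), 18.429197311401367) [[444.0, -49.0], [479.0, -154.0], [626.0, -105.0], [591.0, 0.0]]
 blue [ 0.4681 -0.1001  0.0063] 128
 strip dir [ 0.2948046  -0.9555576   0.47301415 -0.11702785]
 block 669 ((606.1011352539062, -68.77318572998047), (114.7164077758789, 160.57760620117188), 29.117355346679688) [[517.0, -27.0], [595.0, -167.0], [695.0, -111.0], [617.0, 29.0]] 0.001136542983549627 0.045650353506603
 slope n [-0.803 -0.203  0.56 ] c [ 0.618  -0.0623  0.0229] tilt 55.92714940345671 yaw 14.196430787426335 rms 0.0016490939889001355 276
 table z -0.0019793104006823104
 lateral -0.28072431612093524 -0.13879540777726304 toe pt [ 0.6046 -0.0634]
```

Emit:
servo_tool(deltas=[[[50,0.012,-0.042,0,5],[50,0.012,-0.042,0,5],[50,0.012,-0.042,0,5],[50,0.012,-0.042,0,5],[50,0.012,-0.042,0,5],[50,0.012,-0.042,0,5],[50,0.012,-0.042,0,5],[50,0.012,-0.042,0,5]]])

```text
time: 0.9
tool_pos: [0.3704, 0.2237, 0.2449]
tool_rot: [-0.0, -0.123, 0.992, -0.0]
contact_force: [0.9, 0.1, 1.0]
gripper_width: 0.498
grasp_force: 0.0
```

Emit:
servo_tool(deltas=[[[50,0.006,-0.042,-0.01,0],[50,0.006,-0.042,-0.01,0],[50,0.006,-0.042,-0.01,0],[50,0.006,-0.042,-0.01,0],[50,0.006,-0.042,-0.01,0],[50,0.006,-0.042,-0.01,0],[50,0.006,-0.042,-0.01,0],[50,0,-0.03,-0.01,0]]])

```text
time: 1.7
tool_pos: [0.4124, -0.1009, 0.1647]
tool_rot: [0.0, -0.12, 0.993, -0.0]
contact_force: [-0.2, -0.6, -0.6]
gripper_width: 0.495
grasp_force: 0.0
```

```bash
cat >> h.py <<'E'
def wpts(s,f):
    from scipy.spatial.transform import Rotation as Ro
    z=f["z_map"]; v,u=np.mgrid[:z.shape[0],:z.shape[1]]
    P=np.stack([(u-f["cx"])/f["fx"]*z,(v-f["cy"])/f["fy"]*z,z],-1)
    T=np.array(f["T_tool_cam"]);q=s["tool_rot"];R=Ro.from_quat([q[1],q[2],q[3],q[0]]).as_matrix()
    W=(P@T[:3,:3].T+T[:3,3])@R.T+s["tool_pos"];W[z==0]=np.nan
    return W
E
python3 - <<'E'
from h import *
s=manip.state();f=grab_frame("wrist");W=wpts(s,f);np.savez("w0.npz",W=W,im=f["pixels"])
a=cv2.cvtColor(f["pixels"],cv2.COLOR_RGB2BGR);b=cv2.cvtColor(grab_frame("side")["pixels"],cv2.COLOR_RGB2BGR)
cv2.imwrite("pics/w0.png",cv2.resize(np.hstack([a,b]),(800,300)))
z=f["z_map"];print(s["tool_pos"],np.nanmedian(W[...,2]),np.nanmin(W[...,2]),f["T_tool_cam"])
E
```

```text
[ 0.41237    -0.10086018  0.16473357] -0.0012628200591595917 -0.8077924079561296 [[ 1.08297133e-03 -9.63204363e-01 -2.68767898e-01  6.95382349e-02]
 [ 9.99999322e-01  9.28091804e-04  7.03315101e-04  6.00338117e-04]
 [-4.27994890e-04 -2.68768478e-01  9.63204715e-01 -1.27856588e-01]
 [ 0.00000000e+00  0.00000000e+00  0.00000000e+00  1.00000000e+00]]
```

View pics/w0.png

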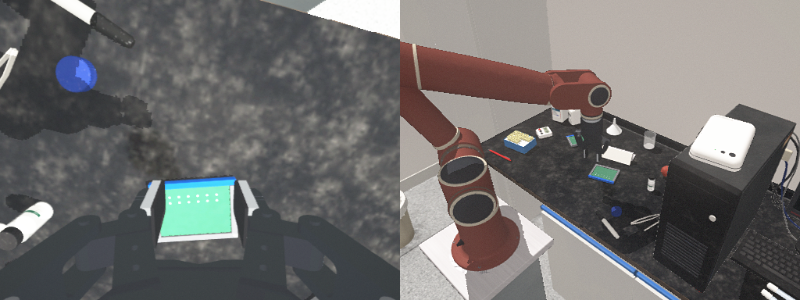

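The left half (wrist view) shows the board between the fingers, with the blue strip at display (190,183) and the blue cap at (75,73). The right half (side view) shows the scene undisturbed. I'll measure the strip from here and locate the fingertips.

```bash
python3 - <<'E'
from h import *
d=np.load("w0.npz");W=d["W"];im=d["im"];hsv=cv2.cvtColor(im,cv2.COLOR_RGB2HSV);H,S,V=[hsv[...,i] for i in range(3)]
m=(H>100)&(H<130)&(S>110)&(V>60);m[:200]=0;m&=np.isfinite(W[...,2])
P=W[m];print(len(P),np.median(P,0))
r=cv2.minAreaRect((P[:,:2]*1000).astype(np.float32));print(r,cv2.boxPoints(r).round(1).tolist())
top=P[P[:,2]>np.median(P[:,2])-.002]
l=cv2.fitLine(top[:,:2].astype(np.float32),cv2.DIST_HUBER,0,.001,.001).ravel();print(l,np.degrees(np.arctan2(l[1],l[0])))
# fingers: points 0.03..0.2 height
F=W[(W[...,2]>.05)&(W[...,2]<.25)];print("lowest robot pts z",np.percentile(F[:,2],[0,.5,2,10]))
ax=np.array([.971,.238]);ay=np.array([-.238,.971]);c=np.array([.41237,-.10086])
Q=F[F[:,2]<.175];a=(Q[:,:2]-c)@ax;b=(Q[:,:2]-c)@ay;print("along",np.percentile(a,[1,50,99]),"lat L",np.percentile(b[b<0],[1,50,99]),"R",np.percentile(b[b>0],[1,50,99]))
E
```

```text
426 [ 0.4615366  -0.08956928  0.00495892]
((438.45306396484375, -105.39395904541016), (69.35832977294922, 114.20852661132812), 17.25334930419922) [[388.3999938964844, -61.099998474121094], [422.29998779296875, -170.1999969482422], [488.5, -149.60000610351562], [454.6000061035156, -40.599998474121094]]
[ 0.3100953  -0.95070547  0.46723616 -0.10567339] -71.93502
lowest robot pts z [0.05004277 0.05381604 0.06752531 0.18934337]
along [-0.01283174 -0.00014392  0.10438675] lat L [-0.21163594 -0.19394899 -0.02063105] R [0.02173058 0.02282947 0.03523295]
```

Emit:
servo_tool(deltas=[[[50,0.001,-0.005,-0.04,0.8],[50,0.001,-0.005,-0.04,0],[50,0,0,-0.04,0],[50,0,0,-0.015,0],[50,0,0,0,0],[50,0,0,-0.004,0],[50,0,0,-0.003,0],[50,0,0,0,0]]])

```text
time: 2.6
tool_pos: [0.4154, -0.1087, 0.0243]
tool_rot: [0.001, -0.128, 0.992, -0.001]
contact_force: [0.2, -0.6, 0.6]
gripper_width: 0.502
grasp_force: 0.0
```

Emit:
servo_tool(deltas=[[[50,0,0,-0.004,0],[50,0,0,-0.003,0],[50,0,0,-0.002,0],[50,0,0,0,0],[50,0,0,0,0],[50,0,0,0,0],[50,0,0,0,0],[50,0,0,0,0]]])

```text
time: 3.4
tool_pos: [0.4146, -0.1086, 0.0144]
tool_rot: [0.0, -0.128, 0.992, -0.0]
contact_force: [-0.2, -0.0, 0.2]
gripper_width: 0.5
grasp_force: 0.0
```

Emit:
servo_tool(deltas=[[[50,0,0,-0.001,0],[50,0,0,-0.001,0],[50,0,0,-0.001,0],[50,0,0,0,0],[50,0,0,0,0],[50,0,0,0,0],[50,0,0,0,0],[50,0,0,0,0]]])

```text
time: 4.2
tool_pos: [0.4146, -0.1086, 0.0121]
tool_rot: [-0.0, -0.128, 0.992, 0.0]
contact_force: [-3.4, 1.5, 8.1]
gripper_width: 0.498
grasp_force: 4.0
```

Emit:
servo_tool(deltas=[[[50,0,0,0.003,0],[50,0.0097,0.0025,0,0],[50,0.0097,0.0025,0,0],[50,0.0097,0.0025,0,0],[50,0.0058,0.0015,0,0],[50,0.0058,0.0015,0,0],[50,0.0058,0.0015,0,0],[50,0.0058,0.0015,0,0]]])

```text
time: 5.0
tool_pos: [0.4671, -0.0948, 0.0141]
tool_rot: [-0.0, -0.128, 0.992, 0.0]
contact_force: [-0.9, 0.8, -0.4]
gripper_width: 0.502
grasp_force: 0.1
```

Emit:
servo_tool(deltas=[[[50,0.0058,0.0015,0,0],[50,0.0058,0.0015,0,0],[50,0.0058,0.0015,0,0],[50,0.0058,0.0015,0,0],[50,0.0058,0.0015,0,0],[50,0.0058,0.0015,0,0],[50,0.0039,0.001,0,0],[50,0,0,0,0]]])

```text
time: 5.8
tool_pos: [0.5062, -0.085, 0.0145]
tool_rot: [0.0, -0.128, 0.992, -0.0]
contact_force: [-0.0, -0.1, 0.2]
gripper_width: 0.502
grasp_force: 0.0
```

```bash
python3 - <<'E'
from h import *
ims=[]
for n,(x,y) in(("scene",(200,150)),("side",(200,140))):
    f=grab_frame(n);im=cv2.cvtColor(f["pixels"],cv2.COLOR_RGB2BGR);ims.append(cv2.resize(im[y:y+120,x:x+130],(400,369),interpolation=cv2.INTER_CUBIC))
cv2.imwrite("pics/p1.png",np.hstack(ims));print(manip.state()["tool_pos"])
E
```

```text
[ 0.50561715 -0.0850477   0.01430792]
```

View pics/p1.png

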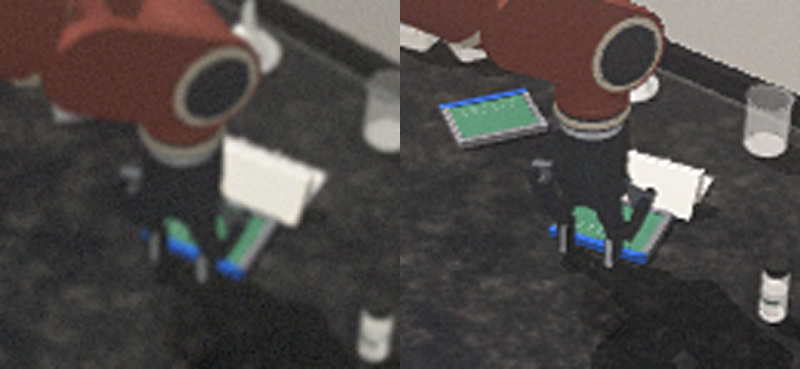

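The fingers (tips at about (155,245) and (200,268) in the left half) are pushing the board square to the block, and its far edge is nearly at the toe. I'll keep pushing.

Emit:
servo_tool(deltas=[[[50,0.0048,0.00125,0,0],[50,0.0048,0.00125,0,0],[50,0.0048,0.00125,0,0],[50,0.0048,0.00125,0,0],[50,0.0048,0.00125,0,0],[50,0.0048,0.00125,0,0],[50,0.0048,0.00125,0,0],[50,0.0048,0.00125,0,0]]])

```text
time: 6.7
tool_pos: [0.5444, -0.0749, 0.0143]
tool_rot: [0.0, -0.128, 0.992, -0.0]
contact_force: [-0.7, -0.8, -0.2]
gripper_width: 0.499
grasp_force: 0.4
```

```bash
cat >> h.py <<'E'
def look(name):
    ims=[]
    for n,(x,y) in(("scene",(200,150)),("side",(200,140))):
        f=grab_frame(n);im=cv2.cvtColor(f["pixels"],cv2.COLOR_RGB2BGR);ims.append(cv2.resize(im[y:y+120,x:x+130],(400,369),interpolation=cv2.INTER_CUBIC))
        W=pts(f);im=f["pixels"];hsv=cv2.cvtColor(im,cv2.COLOR_RGB2HSV);H,S,V=[hsv[...,i] for i in range(3)]
        near=(abs(W[...,0]-.57)<.1)&(abs(W[...,1]+.07)<.1)&(W[...,2]<.1)
        ax=np.array([.968,.252]);ay=np.array([-.252,.968]);o=np.array([.604,-.061])
        for l,m in(("green",(H>45)&(H<95)&(S>60)),("blue",(H>105)&(H<130)&(S>120)&(V>60))):
            P=W[near&m]
            if len(P)<8: print(n,l,len(P));continue
            Q=np.c_[(P[:,:2]-o)@ax,(P[:,:2]-o)@ay,P[:,2]];nn=np.linalg.svd(Q-Q.mean(0))[2][2]
            print(n,l,len(P),"mean",Q.mean(0).round(4),"range",np.percentile(Q,[3,97],0).round(3).tolist(),"n",nn.round(2))
    cv2.imwrite(f"pics/{name}.png",np.hstack(ims));s=manip.state();print(s["time"],s["tool_pos"],s["contact_force"])
E
python3 -c "
from h import *
look('p2')"
```

```text
scene green 181 mean [-0.0295 -0.021   0.0416] range [[-0.08, -0.063, 0.011], [0.013, 0.03, 0.097]] n [-0.35 -0.54 -0.76]
scene blue 77 mean [-0.0513 -0.0154  0.0132] range [[-0.076, -0.056, -0.004], [-0.042, 0.035, 0.05]] n [0.84 0.02 0.55]
side green 160 mean [-0.0284 -0.0109  0.0264] range [[-0.068, -0.054, 0.01], [0.005, 0.032, 0.069]] n [-0.36 -0.28 -0.89]
side blue 63 mean [-0.0473 -0.0088  0.0084] range [[-0.057, -0.055, -0.002], [-0.041, 0.052, 0.02]] n [-0.73  0.   -0.68]
6.8 [ 0.54493892 -0.07496339  0.0146155 ] [ 0.38610403 -0.66332181 -0.41750645]
```

Emit:
servo_tool(deltas=[[[50,0.0039,0.001,0,0],[50,0.0039,0.001,0,0],[50,0.0039,0.001,0,0],[50,0.0039,0.001,0,0],[50,0.0039,0.001,0,0],[50,0.0039,0.001,0,0],[50,0.0039,0.001,0,0],[50,0.0039,0.001,0,0]]])

```text
time: 7.6
tool_pos: [0.5754, -0.0669, 0.0142]
tool_rot: [-0.0, -0.128, 0.992, 0.0]
contact_force: [-0.5, -0.1, 0.3]
gripper_width: 0.503
grasp_force: 0.3
```

```bash
python3 -c "
from h import *
look('p3')"
```

```text
scene green 141 mean [-0.0072 -0.0169  0.0449] range [[-0.047, -0.057, 0.014], [0.03, 0.027, 0.087]] n [-0.42 -0.54 -0.73]
scene blue 74 mean [-0.0183 -0.0144  0.011 ] range [[-0.042, -0.056, -0.003], [-0.011, 0.045, 0.044]] n [-0.84 -0.02 -0.54]
side green 144 mean [-0.0021 -0.0082  0.0287] range [[-0.039, -0.052, 0.01], [0.018, 0.028, 0.067]] n [-0.98  0.04 -0.18]
side blue 49 mean [-0.015  -0.009   0.0077] range [[-0.023, -0.055, -0.0], [-0.01, 0.05, 0.015]] n [-0.74 -0.01 -0.67]
7.7 [ 0.57581497 -0.06695445  0.01447059] [ 0.55468411 -0.40933951  0.53775434]
```

View pics/p3.png

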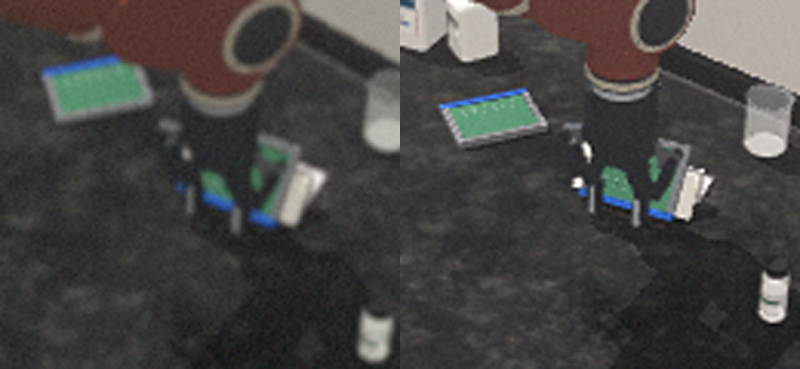

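The board has ridden up: its top edge shows above the white block at about (290,145) in the left half. I'll finish the push gently and watch the force.

Emit:
servo_tool(deltas=[[[50,0.0019,0.0005,0,0],[50,0.0019,0.0005,0,0],[50,0.0019,0.0005,0,0],[50,0,0,0,0],[50,0,0,0,0],[50,0,0,0,0],[50,0,0,0,0],[50,0,0,0,0]]])

```text
time: 8.5
tool_pos: [0.581, -0.0656, 0.0144]
tool_rot: [0.0, -0.128, 0.992, -0.0]
contact_force: [0.0, -0.3, 0.6]
gripper_width: 0.501
grasp_force: 0.0
```

Emit:
servo_tool(deltas=[[[50,0.001,0.00025,0,0],[50,0.001,0.00025,0,0],[50,0,0,0,0],[50,0,0,0,0],[50,0,0,0,0],[50,0,0,0,0],[50,0,0,0,0],[50,0,0,0,0]]])

```text
time: 9.3
tool_pos: [0.5828, -0.065, 0.0143]
tool_rot: [-0.0, -0.128, 0.992, 0.0]
contact_force: [-1.9, 0.9, -1.0]
gripper_width: 0.502
grasp_force: 0.3
```

Emit:
servo_tool(deltas=[[[50,0.001,0.00025,0,0],[50,0.001,0.00025,0,0],[50,0,0,0,0],[50,0,0,0,0],[50,0,0,0,0],[50,0,0,0,0],[50,0,0,0,0],[50,0,0,0,0]]])

```text
time: 10.1
tool_pos: [0.5848, -0.0646, 0.0143]
tool_rot: [-0.0, -0.128, 0.992, 0.0]
contact_force: [-0.8, 0.0, -0.1]
gripper_width: 0.496
grasp_force: 0.5
```

Emit:
servo_tool(deltas=[[[50,0.001,0.00025,0,0],[50,0,0,0,0],[50,0.001,0.00025,0,0],[50,0,0,0,0],[50,0,0,0,0],[50,0,0,0,0],[50,0,0,0,0],[50,0,0,0,0]]])

```text
time: 10.9
tool_pos: [0.5852, -0.0644, 0.014]
tool_rot: [-0.002, -0.128, 0.992, 0.0]
contact_force: [-7.2, -3.0, 4.0]
gripper_width: 0.498
grasp_force: 4.2
```

```bash
python3 -c "
from h import *
look('p4')"
```

```text
scene green 122 mean [-0.0029 -0.0111  0.0423] range [[-0.036, -0.055, 0.014], [0.029, 0.028, 0.087]] n [0.76 0.29 0.58]
scene blue 65 mean [-0.0087 -0.0125  0.0089] range [[-0.026, -0.052, -0.003], [-0.003, 0.037, 0.033]] n [0.87 0.01 0.5 ]
side green 136 mean [ 0.0044 -0.0061  0.0291] range [[-0.03, -0.048, 0.012], [0.023, 0.026, 0.058]] n [-0.99  0.08  0.08]
side blue 52 mean [-0.0066 -0.0055  0.0071] range [[-0.011, -0.054, -0.003], [-0.001, 0.05, 0.012]] n [-0.86  0.   -0.51]
11.0 [ 0.58524283 -0.0644124   0.0140478 ] [-7.77603357 -2.49318337  4.5384083 ]
```

View pics/p4.png

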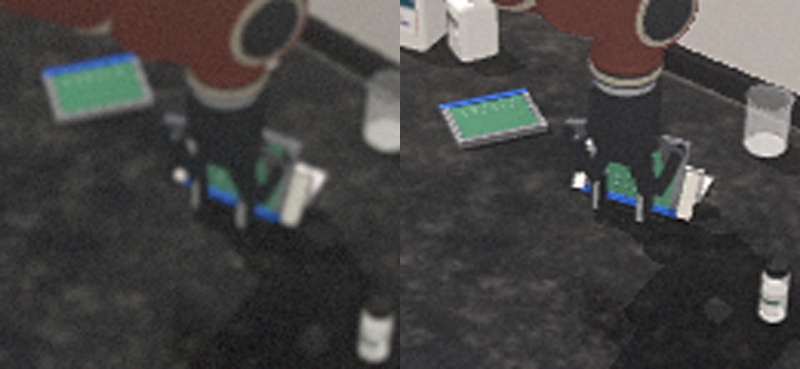

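The force stepped up to about 8 N, so the foot is against the toe and the board leans on the slope (top edge at about (285,140) in the left half). I'll back off, raise the tool and check.

Emit:
servo_tool(deltas=[[[50,-0.0048,-0.00125,0,0],[50,-0.0097,-0.0025,0,0],[50,-0.0194,-0.005,0,0],[50,-0.029,-0.0075,0,0],[50,-0.0194,-0.005,0.02,0],[50,-0.0194,-0.005,0.045,0],[50,0,0,0.045,0],[50,0,0,0.03,0]]])

```text
time: 11.8
tool_pos: [0.4857, -0.0908, 0.1579]
tool_rot: [0.003, -0.128, 0.992, -0.001]
contact_force: [1.1, -0.4, -0.1]
gripper_width: 0.501
grasp_force: 0.0
```

```bash
python3 - <<'E'
from h import *
look('p5')
d=np.load("scene0.npz");W=d["W"]
ax=np.array([.968,.252]);ay=np.array([-.252,.968]);o=np.array([.604,-.061])
for n,b in(("funnel",(266,145,295,176)),("beaker",(316,170,340,202))):
    P=W[b[1]:b[3],b[0]:b[2]].reshape(-1,3);P=P[(P[:,2]>.015)&(P[:,2]<.09)&(P[:,0]<1)];Q=np.c_[(P[:,:2]-o)@ax,(P[:,:2]-o)@ay,P[:,2]];print(n,np.percentile(Q,[2,50,98],0).round(3).tolist())
E
```

```text
scene green 387 mean [ 0.0134 -0.0138  0.0396] range [[-0.001, -0.045, 0.015], [0.029, 0.026, 0.065]] n [-0.86 -0.    0.5 ]
scene blue 81 mean [-0.0071 -0.0136  0.0063] range [[-0.011, -0.055, -0.003], [-0.004, 0.028, 0.012]] n [-0.99 -0.   -0.17]
side green 443 mean [ 0.0132 -0.0068  0.0374] range [[-0.002, -0.045, 0.012], [0.03, 0.041, 0.066]] n [-0.87  0.01  0.5 ]
side blue 79 mean [-0.0064 -0.0033  0.0068] range [[-0.011, -0.053, -0.003], [-0.0, 0.046, 0.012]] n [ 0.86 -0.    0.51]
11.9 [ 0.4884592  -0.09152572  0.16077924] [ 1.02301085 -0.48635167 -0.17666721]
funnel [[0.19, 0.065, 0.016], [0.268, 0.091, 0.031], [0.296, 0.159, 0.066]]
beaker [[0.138, -0.129, 0.017], [0.183, -0.104, 0.041], [0.244, -0.05, 0.07]]
```

View pics/p5.png

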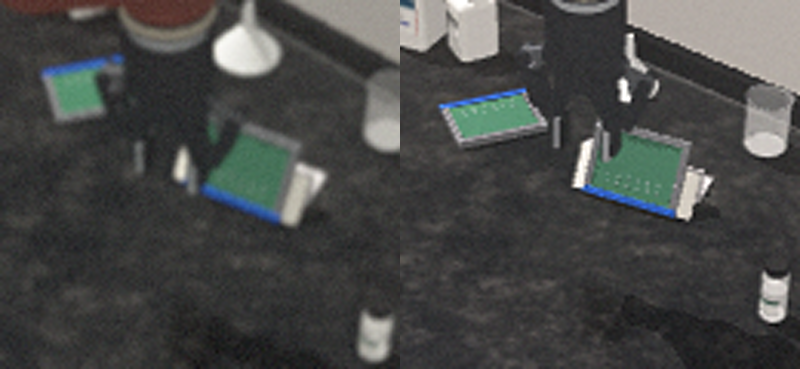

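The board leans flat on the slope by itself at about 60° (side crop: corners near (585,190) and (690,145)), centred on the block. Now I go over it and down behind its top edge.

Emit:
servo_tool(deltas=[[[50,0.036,0.0094,0,0],[50,0.036,0.0094,0,0],[50,0.036,0.0094,0,0],[50,0.036,0.0094,0,0],[50,0.036,0.0094,0,0],[50,0,0,0,0],[50,0,0,-0.015,0],[50,0,0,0,0]]])

```text
time: 12.7
tool_pos: [0.6623, -0.0432, 0.1353]
tool_rot: [-0.003, -0.128, 0.992, 0.001]
contact_force: [-0.3, -0.3, 0.2]
gripper_width: 0.497
grasp_force: 0.0
```

Emit:
servo_tool(deltas=[[[50,0,0,-0.015,0],[50,0,0,-0.015,0],[50,0,0,-0.015,0],[50,0,0,-0.012,0],[50,0,0,-0.01,0],[50,0,0,0,0],[50,0,0,0,0],[50,0,0,0,0]]])

```text
time: 13.5
tool_pos: [0.6659, -0.0434, 0.0733]
tool_rot: [0.001, -0.128, 0.992, -0.0]
contact_force: [0.2, 0.3, 0.1]
gripper_width: 0.495
grasp_force: 0.0
```

Emit:
servo_tool(deltas=[[[50,-0.0048,-0.00125,0,0],[50,-0.0048,-0.00125,0,0],[50,-0.0048,-0.00125,0,0],[50,-0.0048,-0.00125,0,0],[50,-0.0048,-0.00125,0,0],[50,-0.0048,-0.00125,0,0],[50,-0.0048,-0.00125,0,0],[50,-0.0048,-0.00125,0,0]]])

```text
time: 14.3
tool_pos: [0.6263, -0.0534, 0.0723]
tool_rot: [-0.0, -0.128, 0.992, -0.0]
contact_force: [-0.4, -0.4, 0.5]
gripper_width: 0.496
grasp_force: 0.0
```

```bash
python3 -c "
from h import *
look('p6')"
```

```text
scene green 433 mean [-0.0023 -0.0022  0.0436] range [[-0.008, -0.045, 0.014], [0.003, 0.041, 0.072]] n [-0.99  0.    0.15]
scene blue 82 mean [-0.0098 -0.0059  0.0047] range [[-0.013, -0.053, -0.003], [-0.006, 0.044, 0.01]] n [0.99 0.01 0.16]
side green 431 mean [-0.0023 -0.0022  0.0417] range [[-0.008, -0.045, 0.009], [0.003, 0.042, 0.072]] n [-0.99  0.    0.11]
side blue 69 mean [-0.0098 -0.0048  0.0051] range [[-0.013, -0.056, 0.0], [-0.004, 0.047, 0.01]] n [-0.84  0.   -0.54]
14.4 [ 0.62604348 -0.05344613  0.07212336] [-0.1003955   0.42158035 -0.25167183]
```

View pics/p6.png

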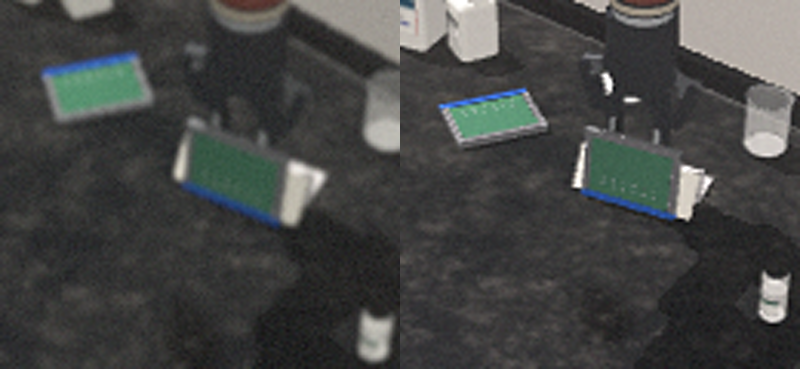

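The board is now at about 82° with its foot still at the toe and both fingers behind the top edge (fingertips at about (220,125) and (262,128) in the left half). I'll push on.

Emit:
servo_tool(deltas=[[[50,-0.0048,-0.00125,0,0],[50,-0.0048,-0.00125,0,0],[50,-0.0048,-0.00125,0,0],[50,-0.0048,-0.00125,0,0],[50,-0.0048,-0.00125,0,0],[50,-0.0048,-0.00125,0,0],[50,-0.0048,-0.00125,0,0],[50,0,0,0,0]]])

```text
time: 15.2
tool_pos: [0.5925, -0.0621, 0.0722]
tool_rot: [-0.0, -0.128, 0.992, 0.0]
contact_force: [-0.9, -0.0, 0.1]
gripper_width: 0.5
grasp_force: 0.0
```

```bash
python3 -c "
from h import *
look('p7')"
```

```text
scene green 316 mean [-0.0553 -0.0005  0.0036] range [[-0.081, -0.044, 0.0], [-0.03, 0.043, 0.008]] n [-0.01 -0.01 -1.  ]
scene blue 56 mean [-0.0152 -0.0034  0.0056] range [[-0.024, -0.051, -0.004], [-0.004, 0.052, 0.011]] n [ 0.64 -0.01  0.77]
side green 239 mean [-0.0553 -0.0014  0.0035] range [[-0.082, -0.044, 0.0], [-0.029, 0.042, 0.007]] n [ 0. -0.  1.]
side blue 64 mean [-0.0189 -0.0067  0.0078] range [[-0.025, -0.053, 0.002], [-0.013, 0.049, 0.012]] n [ 0.48 -0.01  0.88]
15.3 [ 0.59309841 -0.0621015   0.07236326] [-0.21339546  0.62575752 -0.85589904]
```

The board has fallen flat, its centre about 55 mm in front of the toe. I'll lift the tool clear and check.

Emit:
servo_tool(deltas=[[[50,0,0,0.03,0],[50,0,0,0.04,0],[50,0,0,0.04,0],[50,0,0,0.03,0],[50,0,0,0,0],[50,0,0,0,0],[50,0,0,0,0],[50,0,0,0,0]]])

```text
time: 16.1
tool_pos: [0.5921, -0.0618, 0.21]
tool_rot: [-0.002, -0.128, 0.992, 0.001]
contact_force: [-0.5, 0.5, 0.7]
gripper_width: 0.501
grasp_force: 0.0
```

```bash
python3 -c "
from h import *
look('p8')"
```

```text
scene green 316 mean [-0.0543 -0.0013  0.0037] range [[-0.081, -0.044, 0.0], [-0.028, 0.043, 0.007]] n [-0.02 -0.   -1.  ]
scene blue 67 mean [-0.0137 -0.0074  0.0044] range [[-0.023, -0.056, -0.004], [-0.004, 0.05, 0.011]] n [ 0.63 -0.01  0.77]
side green 238 mean [-0.0551 -0.0014  0.0034] range [[-0.082, -0.044, -0.0], [-0.028, 0.043, 0.007]] n [ 0.   -0.01 -1.  ]
side blue 60 mean [-0.0196 -0.0081  0.0083] range [[-0.024, -0.054, 0.003], [-0.013, 0.05, 0.012]] n [ 0.4  -0.01  0.92]
16.2 [ 0.59242345 -0.06185394  0.21051759] [ 0.59970302 -0.55464872  0.13606995]
```

View pics/p8.png

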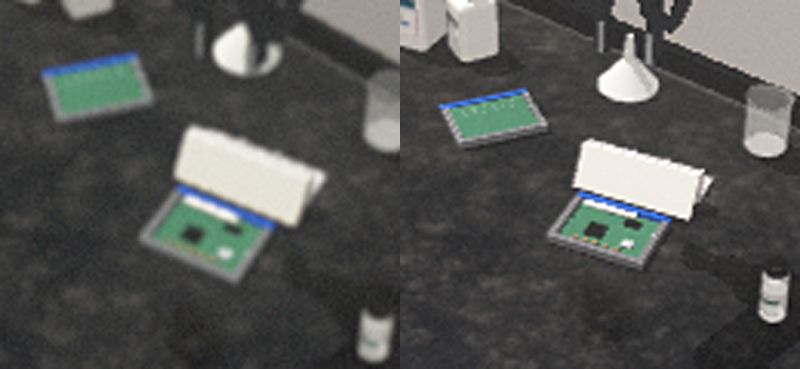

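The board lies flat with the chips up in front of the block (about (205,235) in the left half), and the tool is clear. I'm handing in.

```bash
python3 -c "
from plant import manip
print(manip.job_done())"
```

```text
the job is handed in; nothing more can be done
None
```

The board leaned on the slope, was tipped over towards the robot, and now lies flat, chips up, about 55 mm in front of the block's toe; the job is handed in at about 16 s, but the hand-in returned no verdict.

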